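Right the fallen clay hand and return it to its row

TASK

The tall clay hand with the teal foot has fallen on its back on the newspaper: stand it up on the table on its own foot in the open, let go of it, then take it again another way and set it upright in the gap of the row of hands on the board, fully on its foot, centred in the gap, square with the board and with its palm to the board's front edge like its neighbours. A square kiln post is standing in that gap; before you can fill it, clear the post away into the plywood tray. The ware is brittle: set the hand down on the board gently, and do not shift or tip the other hands, the bowls or the jar.

Things in the scene. Friction and masses are not known exactly. Their poses are not given: they have to be found in the camera images.
- clay_hand: cream clay hand, teal foot, 112 mm tall, 260 g. Origin: under its foot; own z foot to fingertips, palm to -x, flat back to +x. In mm: foot x -26..18, y -25..25, z 0..16; palm block x -4..18, y -24..24, z 15..77; fingers z 74..112, x 6..18; thumb in front of palm, y -24..-9, z 24..67, to x -23. Starts flat on its back (origin 18 up), palm up, fingertips roughly away from robot
- board: the fixed wooden ware board, 130 x 290 mm, 18 mm thick, on the table, seen turned by up to 15 degrees. Origin: on its underside below the middle of the gap; own y along the row (the board reaches from y -115 to +175 mm), own -x is its front edge (towards the robot), own z up. A darker flat patch marks the gap
- place (a point): the middle of the gap, on the board's top face (18 mm above the table), axes as the board's; the hand's origin belongs here. The neighbours leave the gap 74 to 80 mm wide along the row
- front (a point): a point 200 mm in front of the gap's middle (along the board's own -x), at the height of the board's top face
- post: sand-coloured square kiln post, 36 x 36 x 100 mm, about 220 g, standing in the gap. Origin: centre of its underside; own z up, its faces square with own x and y
- post_mid (a point): the middle of the kiln post, 50 mm above its underside when standing
- tray: fixed open plywood tray, 220 (own x) x 160 (own y) x 40 mm high, walls 6 mm, inner floor 5 mm above the table. Origin: centre of its underside. Two short posts are stuck along its far end (own x from +62 mm); the rest is free, for example own x -40 mm, y 0
- small_right: smaller cream hand standing on the board beside the gap on the own -y side, 98 mm tall, foot 39 x 46 mm; origin centre of foot, palm to own -x
- small_left: the same, on the own +y side of the gap
- small_end: the same, next to small_left at the row's end
- bowl_big: scalloped bowl, 160 mm across, 75 mm high, bystander at the back; origin centre of underside
- bowl_small: scalloped bowl, 130 mm across, 60 mm high, bystander at the back; origin centre of underside
- jar: glass jar with brass lid, 72 mm across, 115 mm high, bystander at the left; origin centre of underside

How it is judged (in metres and radians):
On the way:
1. the hand stands upright on its own foot on the table, untouched (angle between clay_hand's own z axis and vertical below 0.12 rad and height (world z) of clay_hand below 0.008 m and contact force between clay_hand and the arm below 0.05 N and contact force between clay_hand and the fingers below 0.05 N), for 0.2 s.
At the end, for the whole second after the job is handed in: tall hand upright (0.1 rad) and at rest on the board, origin within 16 mm of the gap's middle and 5 mm of the board's top, square with it within 0.22 rad, palm to its front edge; kiln post at rest in the tray, its middle within the walls and under 65 mm above the tray's underside (angle between clay_hand's own z axis and vertical below 0.1 rad and horizontal distance between clay_hand and place below 0.016 m and z of clay_hand in the frame of place between -0.005 and 0.005 m and angle between the x axis of clay_hand and the x axis of board, either way round below 0.22 rad and x of front in the frame of clay_hand below -0.1 m and linear speed of each of clay_hand, post below 0.02 m/s and x of post_mid in the frame of tray between -0.104 and 0.104 m and y of post_mid in the frame of tray between -0.074 and 0.074 m and z of post_mid in the frame of tray below 0.065 m); the robot touches nothing.
It fails at once if another hand is shifted by more than 15 mm or tipped by more than 0.25 rad (distance of any of small_right, small_left, small_end from where it was at the start of the episode above 0.015 m or angle between any of small_right, small_left, small_end's own z axis and vertical above 0.25 rad).
It fails at once if a bowl or the jar is shifted by more than 20 mm (distance of any of bowl_big, bowl_small, jar from where it was at the start of the episode above 0.02 m).
It fails at once if the hand is banged down on the board (over 50 N) (contact force between clay_hand and board above 50 N).
It also fails if it takes over 72 s, if anything falls off the work surface, if the arm or the gripper's body presses on something with over 40 N, if the wrist force passes 120 N, or if a joint passes its speed limit or range.

ROBOT

A 6-joint arm with a two-finger parallel gripper is mounted at the origin on the work surface. World frame = base frame: x ahead of the robot, y to its left, z up, the work surface at z = 0. Lengths are in mm, angles in rad, forces in N, time in s.
With the tool pointing down it reaches from about 275 to 1000 mm from the base axis. Payload 8.4 kg.
Tool frame: the origin (TCP) lies midway between the tips of the shut fingers; the grasp point (between the pads) lies 19 mm behind it; z points along the fingers, y is the line along which they close (so a half turn about z gives the same grasp; the last joint's range is limited). The gripper opens to 85 mm and grips with 20 to 120 N. Pads are 22 mm wide; open, the fingers measure 114 mm over their backs; the gripper's body (76 mm by 85 mm) begins 54 mm behind the grasp point. The pads swing forward as they close: fully open they stand 13 mm farther back than shut.
Start: joints at [1.181, 0.353, 1.633, -0, 1.155, -0.002], TCP at [236.344, 578.593, 231.281] pointing down, gripper open.
Joint ranges: [-2.63, 2.63], [-0.92, 2.1], [0.06, 2.66], [-1.3, 4.44], [0, 2.69], [-3.02, 3.02]. Speed limits (rad/s): [2.22, 2.22, 2.79, 3.14, 3.14, 3.14].

INTERFACE

Orientations are given as [roll, pitch, yaw] about the fixed x, y, z axes, in that order (R = Rz(yaw) Ry(pitch) Rx(roll)).
In Python, from rig import r, cams gives the robot as it stands. The module is installed in compiled form; this text tells all that it offers.
- The arm moves only by the tool send_rows, never from a script. Its argument "targets" is one flat list of numbers, 7 for each row, row after row: the shift along the tool's x, y, z in m, then the turn, a rotation vector about the tool's x, y, z in rad, then the opening, from -1 (shut) to 1 (fully open). In form: [tx, ty, tz, wx, wy, wz, fingers, tx, ty, tz, wx, wy, wz, fingers, ...]. A call has 1 to 12 rows; each row is the pose to reach, as a shift and turn from the pose commanded when the call began, along the tool's axes at that moment; what a row does not reach only later rows make up. A row lasts 1/12 s, in which the tool goes at most 41.7 mm and 7.16 degrees, less where a joint would pass 70% of its speed; a pose out of reach is approached as far as the arm can. A call with a gripper value outside its range is refused whole. The fingers move at their own pace and stop on an object; "grip_force" is the grip in N (left out, the last holds). Time passes only in rows, so rows that repeat a pose let the fingers close. It gives the time, the measured TCP pose, the force, the opening and the grip force at its end, in the units of the state.
- r.sense(): the state, without advancing time (a new reading comes with each control period).
- cams.grab_frame(name): name is "scene" or "top"; returns a dict with "color" (400x640x3 uint8, blue, green, red), "fx", "fy", "cx", "cy" (pixels), "xyz" and "attitude" of the camera in the world. Camera axes: x right, y down, z forward; pixel columns grow to the right and rows downward; lengths in mm; the calibration is good to about 2 mm. A picture is of the moment at which its call begins. There is no depth.
- r.sign_off(): hands the job in; it is judged then, once.
The state is a dict: "clock": time; "qpos": joint angles; "qvel": joint speeds; "joint_efforts": joint torques, N m; "eef_pos": TCP position; "tcp_rot": TCP orientation; "contact_force": force on the tool from outside, world axes, zero at the start; "wrist_torque": the same for the moment, N m; "opening": opening from 0.0 (shut) to 1.0 (fully open); "grasp_force": force on a finger pad.
Only numpy, scipy, OpenCV 4.12 (cv2) and the standard library are available. Lean on these libraries where they do the work, as an engineer would, in place of code of your own. Each camera call takes 0.05 s, during which the arm holds its last target. There are 200 camera calls.

## Working session

There is one attempt and no reset: what is moved stays moved. The work goes in short steps, Python scripts to look and compute and a tool call to move; the robot and the scene stay as the last step left them, time stands still between calls to the robot, and variables do not carry over. Pictures are saved under pics/ and viewed, at most 10 in all, crops included, and the job is handed in when it is done.

Besides the shell and the picture viewer there is one more tool, called after "Emit:" by a JSON object that holds its "op" and its "data", one argument or row to a line. send_rows: Moves the arm, as the interface text tells. Its arguments: {"type":"object","properties":{"targets":{"type":"array"},"grip_force":{"type":"number"}},"required":["targets"]}

```bash
mkdir -p pics; python3 - <<'E'
from rig import r,cams
import cv2,json
for n in("scene","top"):
    f=cams.grab_frame(n);cv2.imwrite(f"pics/{n}0.png",f["color"]);print({k:v for k,v in f.items() if k!="color"})
print(r.sense())
E
```

```text
{'fx': 473.39684790858917, 'fy': 473.39684790858917, 'cx': 325.45635951762455, 'cy': 202.38082926984555, 'xyz': array([1340.35447162,  140.69477279, 1215.90766779]), 'attitude': array([-2.51145188, -0.01138659,  1.73821705])}
{'fx': 468.5245883234974, 'fy': 468.5245883234974, 'cx': 325.9235127731831, 'cy': 196.120565735543, 'xyz': array([ 404.90817046,   35.75726324, 1342.45154169]), 'attitude': array([-3.04584719, -0.01713942, -1.55103659])}
{'clock': 0.1, 'qpos': array([ 1.18058846e+00,  3.53582303e-01,  1.63406027e+00, -1.88134171e-05,
        1.15524291e+00, -2.40848665e-03]), 'qvel': array([ 0.00115642, -0.00024116, -0.00116763,  0.0018869 , -0.00115495,
       -0.00017606]), 'joint_efforts': array([-7.56037734e-04, -6.06353903e+01, -3.42820036e+01, -2.62663593e-05,
        3.94618866e-03,  2.53595613e-05]), 'eef_pos': array([236.18705791, 578.17602331, 230.63442364]), 'tcp_rot': array([-3.14029979e+00,  1.40886230e-05,  2.75380089e+00]), 'contact_force': array([-0.34531625, -0.0187429 ,  0.00551734]), 'wrist_torque': array([-0.03681809,  0.05695983, -0.00815847]), 'grasp_force': 0.0, 'opening': 1.0041133086575609}
```

View pics/top0.png

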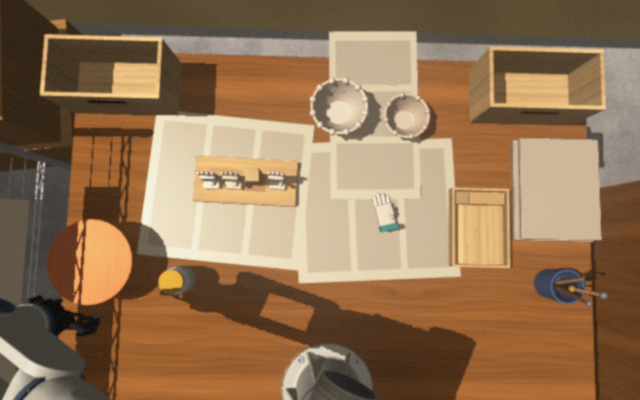

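View pics/scene0.png

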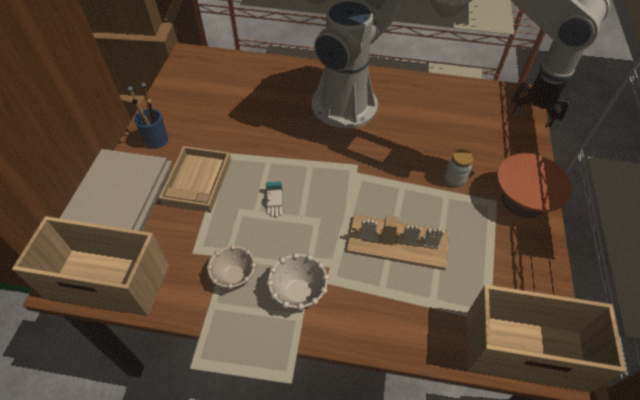

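```bash
python3 - <<'E'
import cv2,numpy as np
t=cv2.imread("pics/top0.png");s=cv2.imread("pics/scene0.png")
M=np.zeros((600,800,3),np.uint8)
def put(im,u,v,w,h,X,Y):
    M[Y:Y+h*5,X:X+w*5]=cv2.resize(im[v:v+h,u:u+w],None,fx=5,fy=5,interpolation=cv2.INTER_CUBIC)
put(t,191,152,110,59,0,0);put(t,364,185,49,59,555,0)
put(s,342,208,110,60,0,300);put(s,252,170,49,60,555,300)
cv2.imwrite("pics/m1.png",M)
E
```

```text
(no output)
```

View pics/m1.png

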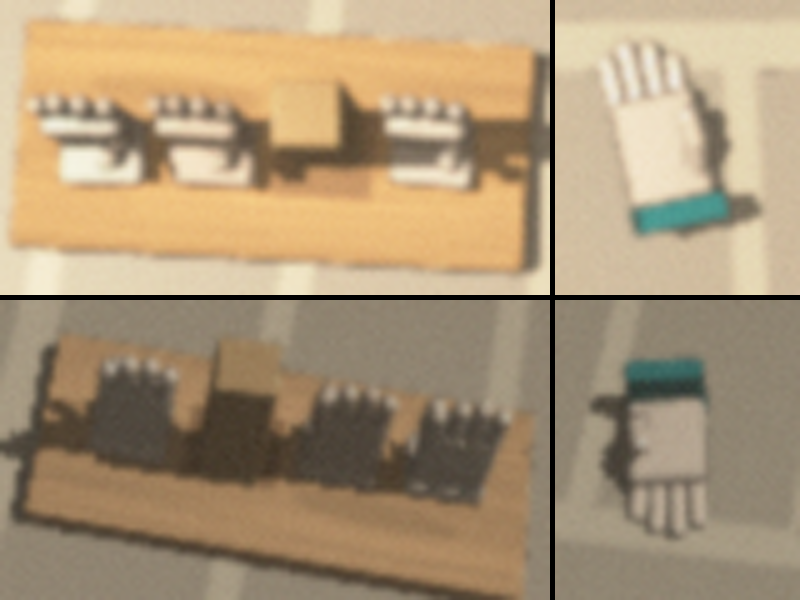

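```bash
cat > h.py <<'E'
import numpy as np
from scipy.spatial.transform import Rotation as R
from scipy.optimize import least_squares
C={"s":(473.39684790858917,325.45635951762455,202.38082926984555,[1340.35447162,140.69477279,1215.90766779],[-2.51145188,-0.01138659,1.73821705]),
"t":(468.5245883234974,325.9235127731831,196.120565735543,[404.90817046,35.75726324,1342.45154169],[-3.04584719,-0.01713942,-1.55103659])}
def proj(c,P):
    f,cx,cy,o,a=C[c];q=R.from_euler("xyz",a).inv().apply(np.atleast_2d(P)-o)
    return q[:,:2]/q[:,2:]*f+[cx,cy]
def fit(obs,guess,base=R.identity(),z=0):
    "obs: (cam, u, v, model xyz); pose x,y,yaw"
    T=lambda p,m:(R.from_euler("z",p[2])*base).apply(m)+[p[0],p[1],z]
    def e(p): return np.concatenate([proj(c,T(p,m))[0]-(u,v) for c,u,v,m in obs])
    s=least_squares(e,guess,x_scale=[10,10,.1],loss="soft_l1");print(s.x.round(3),"rms",np.sqrt(np.mean(e(s.x)**2)).round(2),e(s.x).reshape(-1,2).round(1).tolist());return s.x
E
python3 - <<'E'
from h import *
def mt(u,v):return ("t",u/5+191-.4,v/5+152-.4) 
def mth(u,v):return ("t",(u-555)/5+364-.4,v/5+185-.4)
def ms(u,v):return ("s",u/5+342-.4,(v-300)/5+208-.4)
def msh(u,v):return ("s",(u-555)/5+252-.4,(v-300)/5+170-.4)
b=[mt(27,20)+([65,175,18],),mt(535,46)+([65,-115,18],),mt(525,270)+([-65,-115,18],),mt(12,245)+([-65,175,18],),
 ms(22,513)+([65,-115,18],),ms(60,335)+([-65,-115,18],)]
print("board");B=fit(b,[450,250,0])
p=[mt(272,82)+([18,18,100],),mt(345,82)+([18,-18,100],),mt(343,150)+([-18,-18,100],),mt(270,150)+([-18,18,100],),
 ms(222,338)+([-18,-18,100],),ms(281,344)+([-18,18,100],),ms(276,397)+([18,18,100],),ms(216,390)+([18,-18,100],)]
print("post");fit(p,[450,200,0],z=18)
# hand: on back: own x -> -z world, own z -> +x world, own y = z×x = x×(-z)... 
base=R.from_matrix(np.array([[0,0,1],[0,1,0],[-1,0,0.]]))
print("det",np.linalg.det(base.as_matrix()))
h=[mth(632,210)+([-26,25,16],),mth(725,192)+([-26,-25,16],),mth(731,215)+([-26,-25,0],),mth(637,234)+([-26,25,0],),
 msh(627,360)+([-26,-25,0],),msh(704,360)+([-26,25,0],),msh(705,387)+([-26,25,16],),msh(627,387)+([-26,-25,16],)]
print("hand");H=fit(h,[400,-100,0],base,18)
print(proj("t",(R.from_euler("z",H[2])*base).apply([[6,0,112]])+[H[0],H[1],18])-[364,185])
t=[("t",451,188,[110,80,40]),("t",508,187,[110,-80,40]),("t",511,267,[-110,-80,40]),("t",454,268,[-110,80,40])]
print("tray");fit(t,[380,-350,0])
# neighbours: foot front edge corners top (z=16+18?)
for n,(u,v,w,x) in dict(right=(390,186,473,186),left=(172,184,253,184),end=(62,184,142,182)).items():
    print(n);fit([mt(u,v)+([-19.5,23,18],),mt(w,x)+([-19.5,-23,18],)],[450,200,0])
g=fit([mt(285,192)+([0,0,18],)],[450,200,0])
E
```

```text
board
[ 5.72169e+02  2.14370e+02 -2.40000e-02] rms 0.41 [[0.1, -0.2], [0.2, -0.8], [-0.0, -0.3], [-0.1, 0.2], [0.6, -0.5], [-0.1, -0.8]]
post
[5.7676e+02 2.1212e+02 1.2000e-02] rms 0.67 [[0.5, -0.7], [-0.4, -0.5], [-0.3, -0.6], [0.6, -0.7], [-0.3, -1.2], [0.6, -0.7], [0.8, -0.7], [-0.2, -1.1]]
det 0.9999999999999993
hand
[ 4.41556e+02 -1.62473e+02  2.08000e-01] rms 0.91 [[0.7, -1.3], [-0.3, -1.1], [-0.4, -0.0], [0.8, -0.5], [0.2, -0.3], [0.6, -0.7], [0.3, -2.1], [-0.0, -1.7]]
[[16.12080564  6.01045051]]
tray
[ 4.52549e+02 -4.18676e+02  2.90000e-02] rms 0.45 [[0.1, 0.3], [-0.4, 0.8], [0.3, -0.3], [-0.1, -0.7]]
right
[5.69942e+02 1.55592e+02 2.20000e-02] rms 0.13 [[0.2, 0.0], [-0.2, -0.0]]
left
[5.68397e+02 2.79564e+02 2.20000e-02] rms 0.03 [[-0.0, -0.0], [0.0, 0.0]]
end
[5.67597e+02 3.42460e+02 4.70000e-02] rms 0.11 [[-0.2, 0.0], [0.2, -0.0]]
[545.228 237.999   0.   ] rms 0.0 [[-0.0, -0.0]]
```

```bash
cat >> h.py <<'E'
def plan(*wps):
    "wps: (x,y,z,roll,pitch,yaw) world TCP poses -> tool shift in m and rotvec from the measured pose"
    from rig import r
    s=r.sense();R0=R.from_euler("xyz",s["tcp_rot"])
    print("t",s["clock"],s["eef_pos"].round(1),s["tcp_rot"].round(3),"F",s["contact_force"].round(1),"open",round(s["opening"],3),"q",s["qpos"].round(2))
    for w in wps:
        print((R0.inv().apply(np.array(w[:3])-s["eef_pos"])/1000).round(4).tolist(),(R0.inv()*R.from_euler("xyz",w[3:])).as_rotvec().round(3).tolist())
PI=np.pi
E
python3 - <<'E'
from h import *
plan((576,213,230,PI,0,PI/2),(576,213,80,PI,0,PI/2))
E
```

```text
t 0.1 [236.2 578.2 230.6] [-3.14   0.     2.754] F [-0.3 -0.   0. ] open 1.004 q [ 1.18  0.35  1.63 -0.    1.16 -0.  ]
[-0.4527, -0.2096, 0.0009] [-0.001, 0.001, 1.183]
[-0.4527, -0.2094, 0.1509] [-0.001, 0.001, 1.183]
```

Emit:
{"op": "send_rows", "data": {
  "targets": [-0.453, -0.21, 0, 0, 0, 1.183, 1, -0.453, -0.21, 0, 0, 0, 1.183, 1, -0.453, -0.21, 0, 0, 0, 1.183, 1, -0.453, -0.21, 0, 0, 0, 1.183, 1, -0.453, -0.21, 0, 0, 0, 1.183, 1, -0.453, -0.21, 0, 0, 0, 1.183, 1, -0.453, -0.21, 0, 0, 0, 1.183, 1, -0.453, -0.21, 0, 0, 0, 1.183, 1, -0.453, -0.21, 0, 0, 0, 1.183, 1, -0.453, -0.21, 0, 0, 0, 1.183, 1, -0.453, -0.21, 0, 0, 0, 1.183, 1, -0.453, -0.21, 0, 0, 0, 1.183, 1],
  "grip_force": 40
}}

```text
clock: 1.1
eef_pos: [577.3, 210.9, 231.1]
tcp_rot: [-3.141, 0.0, 1.57]
contact_force: [0.8, 0.3, -0.5]
opening: 1.001
grasp_force: 0.0
```

```bash
python3 - <<'E'
from h import *
plan((576,213,230,PI,0,PI/2),(576,213,80,PI,0,PI/2))
E
```

```text
t 1.1 [577.3 210.9 231.1] [-3.141  0.     1.57 ] F [ 0.8  0.3 -0.5] open 1.001 q [0.35 0.34 1.66 0.   1.15 0.35]
[0.0021, -0.0013, 0.0011] [-0.0, 0.0, -0.001]
[0.0021, -0.0012, 0.1511] [-0.0, 0.0, -0.001]
```

Emit:
{"op": "send_rows", "data": {
  "targets": [0.002, -0.001, 0.03, 0, 0, 0, 1, 0.002, -0.001, 0.06, 0, 0, 0, 1, 0.002, -0.001, 0.09, 0, 0, 0, 1, 0.002, -0.001, 0.12, 0, 0, 0, 1, 0.002, -0.001, 0.15, 0, 0, 0, 1, 0.002, -0.001, 0.15, 0, 0, 0, 1, 0.002, -0.001, 0.15, 0, 0, 0, -1, 0.002, -0.001, 0.15, 0, 0, 0, -1, 0.002, -0.001, 0.15, 0, 0, 0, -1, 0.002, -0.001, 0.15, 0, 0, 0, -1, 0.002, -0.001, 0.15, 0, 0, 0, -1, 0.002, -0.001, 0.15, 0, 0, 0, -1]
}}

```text
clock: 2.1
eef_pos: [576.6, 215.4, 83.4]
tcp_rot: [3.138, -0.001, 1.571]
contact_force: [-0.8, 0.0, 6.9]
opening: 0.418
grasp_force: 40.4
```

```bash
python3 - <<'E'
from h import *
plan((576,213,260,PI,0,PI/2),(413,-420,260,PI,0,PI/2-.5))
E
```

```text
t 2.1 [576.6 215.4  83.4] [ 3.138e+00 -1.000e-03  1.571e+00] F [-0.8  0.   6.9] open 0.418 q [0.36 0.51 1.77 0.   0.86 0.36]
[-0.0022, -0.0, -0.1766] [0.003, -0.001, 0.0]
[-0.6352, -0.163, -0.1779] [0.003, -0.002, 0.5]
```

Emit:
{"op": "send_rows", "data": {
  "targets": [0, 0, -0.03, 0, 0, 0, -1, 0, 0, -0.07, 0, 0, 0, -1, 0, 0, -0.11, 0, 0, 0, -1, 0, 0, -0.145, 0, 0, 0, -1, -0.01, 0, -0.165, 0, 0, 0, -1, -0.04, -0.01, -0.165, 0, 0, 0.05, -1, -0.08, -0.02, -0.165, 0, 0, 0.1, -1, -0.12, -0.03, -0.165, 0, 0, 0.15, -1, -0.16, -0.04, -0.165, 0, 0, 0.2, -1, -0.2, -0.05, -0.165, 0, 0, 0.25, -1, -0.24, -0.06, -0.165, 0, 0, 0.3, -1, -0.28, -0.07, -0.165, 0, 0, 0.35, -1]
}}

```text
clock: 3.1
eef_pos: [504.4, -66.7, 247.1]
tcp_rot: [3.14, -0.0, 1.219]
contact_force: [0.6, 0.4, -1.8]
opening: 0.415
grasp_force: 41.0
```

```bash
python3 - <<'E'
from h import *
plan((413,-420,250,PI,0,PI/2-.5))
E
```

```text
t 3.1 [504.4 -66.7 247.1] [ 3.14  -0.     1.219] F [ 0.6  0.4 -1.8] open 0.415 q [-0.13  0.15  1.86 -0.    1.12  0.22]
[-0.3631, 0.0361, -0.0029] [0.001, -0.0, 0.148]
```

Emit:
{"op": "send_rows", "data": {
  "targets": [-0.04, 0.004, 0, 0, 0, 0.02, -1, -0.08, 0.008, 0, 0, 0, 0.04, -1, -0.12, 0.012, 0, 0, 0, 0.06, -1, -0.16, 0.016, 0, 0, 0, 0.08, -1, -0.2, 0.02, 0, 0, 0, 0.1, -1, -0.24, 0.024, 0, 0, 0, 0.12, -1, -0.28, 0.028, 0, 0, 0, 0.14, -1, -0.32, 0.032, 0, 0, 0, 0.148, -1, -0.345, 0.035, 0, 0, 0, 0.148, -1, -0.358, 0.036, 0, 0, 0, 0.148, -1, -0.361, 0.036, 0, 0, 0, 0.148, -1, -0.361, 0.036, 0, 0, 0, 0.148, -1]
}}

```text
clock: 4.1
eef_pos: [415.0, -416.5, 246.4]
tcp_rot: [-3.141, -0.0, 1.072]
contact_force: [-0.3, -0.1, -1.6]
opening: 0.414
grasp_force: 41.0
```

```bash
python3 - <<'E'
from h import *
plan((413,-420,73,PI,0,PI/2-.5))
E
```

```text
t 4.1 [ 415.  -416.5  246.4] [-3.141 -0.     1.072] F [-0.3 -0.1 -1.6] open 0.414 q [-0.79  0.28  1.7   0.    1.16 -0.29]
[-0.0041, -0.0001, 0.1734] [-0.0, -0.0, 0.001]
```

Emit:
{"op": "send_rows", "data": {
  "targets": [-0.002, 0, 0.035, 0, 0, 0, -1, -0.003, 0, 0.07, 0, 0, 0, -1, -0.003, 0, 0.105, 0, 0, 0, -1, -0.003, 0, 0.135, 0, 0, 0, -1, -0.003, 0, 0.155, 0, 0, 0, -1, -0.003, 0, 0.163, 0, 0, 0, -1, -0.003, 0, 0.167, 0, 0, 0, -1, -0.003, 0, 0.169, 0, 0, 0, -1, -0.003, 0, 0.171, 0, 0, 0, -1, -0.003, 0, 0.173, 0, 0, 0, -1, -0.003, 0, 0.174, 0, 0, 0, -1, -0.003, 0, 0.175, 0, 0, 0, -1]
}}

```text
clock: 5.1
eef_pos: [414.2, -419.6, 72.1]
tcp_rot: [3.14, 0.0, 1.073]
contact_force: [0.2, -0.5, -1.6]
opening: 0.415
grasp_force: 40.9
```

Emit:
{"op": "send_rows", "data": {
  "targets": [0, 0, 0.001, 0, 0, 0, -1, 0, 0, 0.002, 0, 0, 0, -1, 0, 0, 0.003, 0, 0, 0, -1, 0, 0, 0.003, 0, 0, 0, -1]
}}

```text
clock: 5.43
eef_pos: [414.3, -419.7, 71.4]
tcp_rot: [3.14, 0.0, 1.073]
contact_force: [-6.8, 6.2, 28.2]
opening: 0.416
grasp_force: 44.5
```

Emit:
{"op": "send_rows", "data": {
  "targets": [0, 0, -0.001, 0, 0, 0, 0, 0, 0, -0.001, 0, 0, 0, 1, 0, 0, -0.001, 0, 0, 0, 1, 0, 0, -0.001, 0, 0, 0, 1, 0, 0, -0.001, 0, 0, 0, 1, 0, 0, -0.02, 0, 0, 0, 1, 0, 0, -0.06, 0, 0, 0, 1, 0, 0, -0.1, 0, 0, 0, 1, 0, 0, -0.14, 0, 0, 0, 1, 0, 0, -0.16, 0, 0, 0, 1, 0, 0, -0.17, 0, 0, 0, 1, 0, 0, -0.17, 0, 0, 0, 1]
}}

```text
clock: 6.43
eef_pos: [414.7, -420.0, 240.3]
tcp_rot: [3.138, 0.001, 1.073]
contact_force: [0.2, 0.0, -0.2]
opening: 0.999
grasp_force: 0.0
```

```bash
python3 - <<'E'
from h import *
plan((547,-140,180,PI,.61,.208))
from rig import cams
import cv2
cv2.imwrite("pics/p1.png",cv2.resize(cams.grab_frame("top")["color"][170:280,420:530],None,fx=4,fy=4))
E
```

```text
t 6.4333 [ 414.7 -420.   240.3] [3.138e+00 1.000e-03 1.073e+00] F [ 0.2  0.  -0.2] open 0.999 q [-0.79  0.29  1.7  -0.    1.15 -0.3 ]
[0.3093, -0.0177, 0.0599] [0.267, -0.572, 0.836]
```

View pics/p1.png

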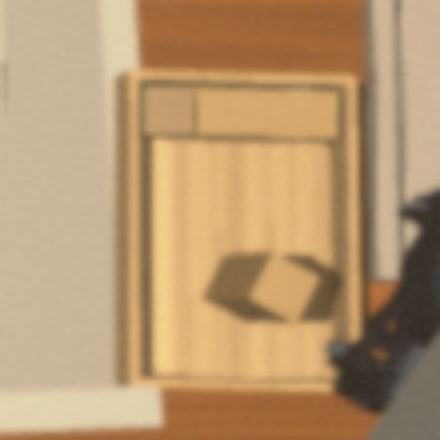

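The crop shows the post standing in the free part of the tray, its top at about (290,285), clear of the walls.

Emit:
{"op": "send_rows", "data": {
  "targets": [0.309, -0.018, 0.06, 0.267, -0.572, 0.836, 1, 0.309, -0.018, 0.06, 0.267, -0.572, 0.836, 1, 0.309, -0.018, 0.06, 0.267, -0.572, 0.836, 1, 0.309, -0.018, 0.06, 0.267, -0.572, 0.836, 1, 0.309, -0.018, 0.06, 0.267, -0.572, 0.836, 1, 0.309, -0.018, 0.06, 0.267, -0.572, 0.836, 1, 0.309, -0.018, 0.06, 0.267, -0.572, 0.836, 1, 0.309, -0.018, 0.06, 0.267, -0.572, 0.836, 1, 0.309, -0.018, 0.06, 0.267, -0.572, 0.836, 1, 0.309, -0.018, 0.06, 0.267, -0.572, 0.836, 1, 0.309, -0.018, 0.06, 0.267, -0.572, 0.836, 1, 0.309, -0.018, 0.06, 0.267, -0.572, 0.836, 1]
}}

```text
clock: 7.48
eef_pos: [544.6, -139.0, 175.6]
tcp_rot: [-3.136, 0.616, 0.214]
contact_force: [-0.0, 0.6, 0.2]
opening: 0.999
grasp_force: 0.0
```

```bash
python3 - <<'E'
from h import *
plan((547,-140,180,PI,.61,.208),(547,-140,105,PI,.61,.208),(480,-154.5,7,PI,.61,.208))
E
```

```text
t 7.4833 [ 544.6 -139.   175.6] [-3.136  0.616  0.214] F [-0.   0.6  0.2] open 0.999 q [-0.14  0.65  1.43 -0.19  1.65  1.27]
[-0.0008, 0.0015, -0.0048] [-0.003, 0.006, 0.004]
[0.0426, 0.0018, 0.0564] [-0.003, 0.006, 0.004]
[0.0432, 0.0025, 0.176] [-0.003, 0.006, 0.004]
```

Emit:
{"op": "send_rows", "data": {
  "targets": [0.012, 0.001, 0.015, 0, 0, 0, 1, 0.025, 0.001, 0.03, 0, 0, 0, 1, 0.038, 0.001, 0.05, 0, 0, 0, 1, 0.043, 0.001, 0.075, 0, 0, 0, 1, 0.043, 0.001, 0.1, 0, 0, 0, 1, 0.043, 0.001, 0.125, 0, 0, 0, 1, 0.043, 0.001, 0.14, 0, 0, 0, 1, 0.043, 0.001, 0.15, 0, 0, 0, 1, 0.043, 0.001, 0.155, 0, 0, 0, 1, 0.043, 0.001, 0.155, 0, 0, 0, 1, 0.043, 0.001, 0.155, 0, 0, 0, 1]
}}

```text
clock: 8.4
eef_pos: [493.6, -151.2, 27.4]
tcp_rot: [-3.139, 0.611, 0.21]
contact_force: [0.8, 0.1, 0.7]
opening: 1.002
grasp_force: 0.0
```

```bash
python3 - <<'E'
from h import *
plan((480,-154.5,7,PI,.61,.208))
from rig import cams
import cv2,numpy as np
a=cv2.resize(cams.grab_frame("top")["color"][160:270,340:440],None,fx=4,fy=4)
b=cv2.resize(cams.grab_frame("scene")["color"][120:230,225:325],None,fx=4,fy=4)
cv2.imwrite("pics/p2.png",np.hstack([a,b]))
E
```

```text
t 8.4 [ 493.6 -151.2   27.4] [-3.139  0.611  0.21 ] F [0.8 0.1 0.7] open 1.002 q [-0.16  0.76  1.61 -0.21  1.35  1.31]
[0.0002, 0.0005, 0.0247] [-0.002, 0.001, 0.001]
```

View pics/p2.png

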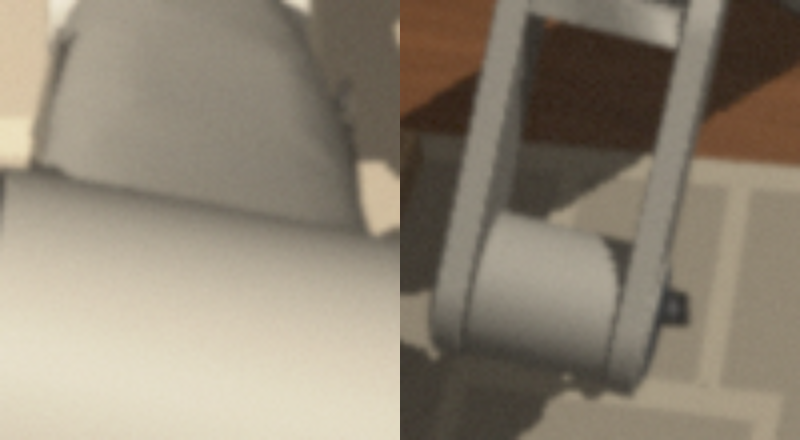

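The arm hides the hand in both views; I go on from the measured pose.

Emit:
{"op": "send_rows", "data": {
  "targets": [0, 0, 0.008, 0, 0, 0, 1, 0, 0, 0.015, 0, 0, 0, 1, 0, 0, 0.021, 0, 0, 0, 1, 0, 0, 0.024, 0, 0, 0, 1, 0, 0, 0.024, 0, 0, 0, 1, 0, 0, 0.024, 0, 0, 0, -1, 0, 0, 0.024, 0, 0, 0, -1, 0, 0, 0.024, 0, 0, 0, -1, 0, 0, 0.024, 0, 0, 0, -1, 0, 0, 0.024, 0, 0, 0, -1, 0, 0, 0.024, 0, 0, 0, -1, 0, 0, 0.024, 0, 0, 0, -1],
  "grip_force": 45
}}

```text
clock: 9.5
eef_pos: [480.0, -153.7, 7.5]
tcp_rot: [-3.139, 0.612, 0.21]
contact_force: [1.7, 0.3, 5.1]
opening: 0.555
grasp_force: 47.1
```

```bash
python3 - <<'E'
from h import *
plan((480,-152,90,PI,.61,.208),(480,-150,160,PI,.4,.208),(475,-145,160,PI,-.3,.1),(470,-140,160,PI,-.96,0))
E
```

```text
t 9.5 [ 480.  -153.7    7.5] [-3.139  0.612  0.21 ] F [1.7 0.3 5.1] open 0.555 q [-0.17  0.78  1.64 -0.22  1.31  1.31]
[-0.0471, -0.0018, -0.0678] [-0.002, 0.002, 0.002]
[-0.087, -0.004, -0.1253] [-0.002, 0.212, 0.001]
[-0.0901, -0.0099, -0.1231] [0.015, 0.911, 0.111]
[-0.0933, -0.0158, -0.1209] [-0.043, 1.566, 0.227]
```

Emit:
{"op": "send_rows", "data": {
  "targets": [-0.012, 0, -0.017, 0, 0, 0, -1, -0.024, 0, -0.034, 0, 0, 0, -1, -0.036, 0, -0.051, 0, 0, 0, -1, -0.047, -0.002, -0.068, 0, 0, 0, -1, -0.067, -0.003, -0.097, 0, 0.05, 0, -1, -0.087, -0.004, -0.125, 0, 0.1, 0, -1, -0.087, -0.004, -0.125, 0, 0.212, 0, -1, -0.088, -0.005, -0.125, 0, 0.33, 0.02, -1, -0.088, -0.006, -0.124, 0, 0.45, 0.04, -1, -0.089, -0.007, -0.124, 0.01, 0.57, 0.06, -1, -0.09, -0.009, -0.123, 0.01, 0.69, 0.08, -1, -0.09, -0.01, -0.123, 0.015, 0.81, 0.1, -1]
}}

```text
clock: 10.5
eef_pos: [474.3, -145.0, 160.1]
tcp_rot: [3.137, -0.204, 0.109]
contact_force: [-0.1, 0.1, -2.4]
opening: 0.55
grasp_force: 46.9
```

```bash
python3 - <<'E'
from h import *
plan((470,-140,160,PI,-.96,0))
E
```

```text
t 10.5 [ 474.3 -145.   160.1] [ 3.137 -0.204  0.109] F [-0.1  0.1 -2.4] open 0.55 q [-0.36  0.16  2.1   0.14  0.7   1.01]
[-0.0036, -0.0055, -0.0007] [-0.057, 0.755, 0.095]
```

```bash
python3 - <<'E'
from h import *
plan((580,-145,160,PI,-.96,-.1))
D=np.array([[625,231,.353,1.633,1.155],[614.6,231.1,.34,1.66,1.15],[616,83.4,.51,1.77,.86],[588.7,246,.28,1.70,1.16],[509,247,.15,1.86,1.12],
 [564,175.6,.65,1.43,1.65],[504,7.5,.78,1.64,1.31],[496,160,.16,2.1,.7]])
r,z,a,b,c=D.T
f=lambda p:np.r_[p[0]*np.sin(a)+p[1]*np.sin(a+b)+p[2]*np.sin(a+b+c)+p[3]*np.cos(a+b)-r, p[4]+p[0]*np.cos(a)+p[1]*np.cos(a+b)+p[2]*np.cos(a+b+c)-p[3]*np.sin(a+b)-z]
s=least_squares(f,[450,400,250,0,200],loss="soft_l1",f_scale=3);p=s.x;print(p.round(),s.fun.round())
def ik(R_,Z,S):
    g=lambda q:[p[0]*np.sin(q[0])+p[1]*np.sin(q[0]+q[1])+p[2]*np.sin(S)+p[3]*np.cos(q[0]+q[1])-R_,p[4]+p[0]*np.cos(q[0])+p[1]*np.cos(q[0]+q[1])+p[2]*np.cos(S)-p[3]*np.sin(q[0]+q[1])-Z]
    t=least_squares(g,[.3,1.9],bounds=([-.92,.06],[2.1,2.66]));return t.x.round(2),round(S-t.x.sum(),2),round(t.cost,1)
for RR in(500,560,600,650): print(RR,ik(RR,160,2.18),ik(RR,40,2.18),ik(RR,40,2.4))
E
```

```text
t 10.5 [ 474.3 -145.   160.1] [ 3.137 -0.204  0.109] F [-0.1  0.1 -2.4] open 0.55 q [-0.36  0.16  2.1   0.14  0.7   1.01]
[0.1029, 0.0114, 0.0214] [-0.113, 0.753, 0.181]
[569. 491. 331.  52. 275.] [ 0. -3.  1. -1.  2.  0. -2.  0.  3. -1. -1.  3.  5. -6. -5.  0.]
500 (array([0.22, 2.6 ]), np.float64(-0.64), np.float64(0.0)) (array([0.73, 2.62]), np.float64(-1.17), np.float64(0.0)) (array([0.49, 2.53]), np.float64(-0.62), np.float64(0.0))
560 (array([0.27, 2.49]), np.float64(-0.58), np.float64(0.0)) (array([0.68, 2.5 ]), np.float64(-1.0), np.float64(0.0)) (array([0.51, 2.41]), np.float64(-0.51), np.float64(0.0))
600 (array([0.31, 2.41]), np.float64(-0.54), np.float64(0.0)) (array([0.67, 2.42]), np.float64(-0.91), np.float64(0.0)) (array([0.52, 2.33]), np.float64(-0.45), np.float64(0.0))
650 (array([0.36, 2.31]), np.float64(-0.48), np.float64(0.0)) (array([0.67, 2.32]), np.float64(-0.8), np.float64(0.0)) (array([0.55, 2.22]), np.float64(-0.37), np.float64(0.0))
```

```bash
cat >> h.py <<'E'
P=[569,491,331,52,275]
def fk(q,s4=1,s6=1,c=0):
    e=R.from_euler
    A=e("z",q[0])*e("y",q[1]+q[2])
    T=A*e("z",s4*q[3])*e("y",q[4])*e("z",s6*q[5]+c)
    x=e("z",q[0]).apply([P[0]*np.sin(q[1]),0,P[4]+P[0]*np.cos(q[1])])+A.apply([P[3],0,P[1]])+T.apply([0,0,P[2]])
    return x,T
E
python3 - <<'E'
from h import *
D=[([-.36,.16,2.1,.14,.7,1.01],[474.3,-145,160.1],[3.137,-.204,.109]),([-.17,.78,1.64,-.22,1.31,1.31],[480,-153.7,7.5],[-3.139,.612,.21]),([-.79,.29,1.7,0,1.15,-.3],[414.7,-420,240.3],[3.138,.001,1.073])]
best=min((sum((fk(q,a,b,c)[1].inv()*R.from_euler("xyz",r_)).magnitude() for q,x,r_ in D),a,b,c) for a in(1,-1) for b in(1,-1) for c in(0,PI/2,PI,-PI/2))
print(best); _,a,b,c=best
for q,x,r_ in D: print((fk(q,a,b,c)[0]-x).round(1))
lo=np.array([-2.63,-.92,.06,-1.3,0,-3.02]);hi=np.array([2.63,2.1,2.66,4.44,2.69,3.02])
def ik(x,rpy,q0):
    T=R.from_euler("xyz",rpy)
    g=lambda q:np.r_[(fk(q,a,b,c)[0]-x)/300,(fk(q,a,b,c)[1].inv()*T).as_rotvec()]
    s=least_squares(g,np.clip(q0,lo+.01,hi-.01),bounds=(lo,hi));return s.x,s.cost
for th in(0.4,.8,1.1,1.4,-.8,-1.1,-1.4,-1.7):
  q=np.array(D[0][0]);path=[]
  for k in range(1,13):
    f=k/12;q,co=ik(np.array([474,-145,160])+f*np.array([6,5,0]),[PI,-.204-(.96-.204)*f,.109+(th-.109)*f],q)
  q2,c2=ik([480,-140,40],[PI,-.96,th],q)
  print(th,q.round(2),round(co,5),q2.round(2),round(c2,5))
E
```

```text
(0.0205927137021342, 1, 1, 1.5707963267948966)
[ 1.9 -2.5  0.3]
[ 8.4 -1.  -1.2]
[1.  0.5 1.6]
0.4 [-0.82  0.31  2.39  1.59  0.88 -1.03] 0.0 [-0.82  0.66  2.4   1.87  0.93 -1.48] 0.0
0.8 [-0.85  0.42  2.17  1.16  1.1  -0.95] 0.0 [-0.85  0.68  2.18  1.3   1.01 -1.24] 0.0
1.1 [-0.82  0.5   2.01  0.94  1.27 -0.94] 0.0 [-0.82  0.72  2.01  1.01  1.14 -1.15] 0.0
1.4 [-0.75  0.57  1.84  0.76  1.44 -0.98] 0.0 [-0.75  0.77  1.85  0.79  1.29 -1.13] 0.0
-0.8 [-0.1   0.01  2.33 -1.    0.42  3.02] 0.0648 [-0.16  0.25  2.29 -1.    0.29  3.02] 0.13667
-1.1 [-0.06  0.07  2.21 -0.8   0.65  3.02] 0.10687 [-0.13  0.3   2.2  -0.78  0.49  3.02] 0.17683
-1.4 [-0.07  0.15  2.07 -0.65  0.85  3.02] 0.16852 [-0.14  0.35  2.09 -0.6   0.66  3.02] 0.23548
-1.7 [-0.12  0.24  1.94 -0.52  1.04  3.02] 0.25223 [-0.18  0.42  1.98 -0.46  0.82  3.02] 0.3152
```

```bash
python3 - <<'E'
from h import *
plan((478,-142,160,PI,-.4,.6),(480,-140,160,PI,-.96,1.1))
E
```

```text
t 10.5 [ 474.3 -145.   160.1] [ 3.137 -0.204  0.109] F [-0.1  0.1 -2.4] open 0.55 q [-0.36  0.16  2.1   0.14  0.7   1.01]
[0.004, -0.0026, 0.0009] [0.151, 0.193, -0.469]
[0.0061, -0.0044, 0.0013] [0.561, 0.694, -0.845]
```

Emit:
{"op": "send_rows", "data": {
  "targets": [0, 0, 0, 0.04, 0.05, -0.117, -1, 0.002, 0, 0, 0.08, 0.1, -0.235, -1, 0.003, -0.001, 0, 0.12, 0.15, -0.35, -1, 0.004, -0.002, 0, 0.151, 0.193, -0.469, -1, 0.004, -0.002, 0, 0.21, 0.26, -0.53, -1, 0.005, -0.003, 0, 0.27, 0.34, -0.59, -1, 0.005, -0.003, 0, 0.33, 0.41, -0.64, -1, 0.005, -0.004, 0, 0.39, 0.48, -0.7, -1, 0.006, -0.004, 0, 0.45, 0.56, -0.75, -1, 0.006, -0.004, 0, 0.51, 0.63, -0.8, -1, 0.006, -0.004, 0, 0.561, 0.694, -0.845, -1, 0.006, -0.004, 0, 0.561, 0.694, -0.845, -1]
}}

```text
clock: 11.5
eef_pos: [479.6, -141.2, 159.9]
tcp_rot: [-3.134, -0.963, 1.098]
contact_force: [0.0, 0.3, -2.3]
opening: 0.549
grasp_force: 47.1
```

```bash
python3 - <<'E'
from h import *
plan((480,-140,60,PI,-.96,1.1))
from rig import cams
import cv2,numpy as np
a=cv2.resize(cams.grab_frame("top")["color"][160:270,340:440],None,fx=4,fy=4)
b=cv2.resize(cams.grab_frame("scene")["color"][120:230,225:325],None,fx=4,fy=4)
cv2.imwrite("pics/p3.png",np.hstack([a,b]))
E
```

```text
t 11.5 [ 479.6 -141.2  159.9] [-3.134 -0.963  1.098] F [ 0.   0.3 -2.3] open 0.549 q [-0.84  0.52  1.99  0.92  1.29 -0.95]
[-0.0813, 0.0002, 0.0581] [-0.005, -0.003, -0.001]
```

View pics/p3.png

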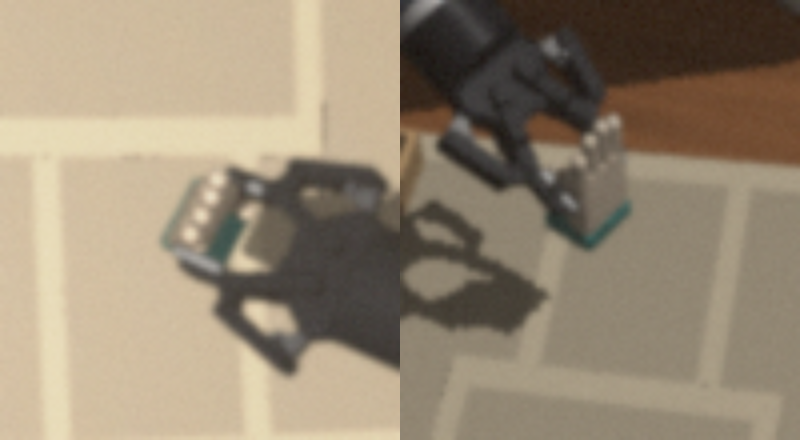

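The hand hangs upright in the grip (foot at (200,240) in the top half, (590,235) in the scene half). Lowering.

Emit:
{"op": "send_rows", "data": {
  "targets": [-0.016, 0, 0.011, 0, 0, 0, -1, -0.032, 0, 0.023, 0, 0, 0, -1, -0.049, 0, 0.034, 0, 0, 0, -1, -0.066, 0, 0.046, 0, 0, 0, -1, -0.078, 0, 0.054, 0, 0, 0, -1, -0.086, 0, 0.06, 0, 0, 0, -1, -0.09, 0, 0.063, 0, 0, 0, -1, -0.092, 0, 0.064, 0, 0, 0, -1, -0.0936, 0, 0.0652, 0, 0, 0, -1, -0.0944, 0, 0.0658, 0, 0, 0, -1, -0.0952, 0, 0.0664, 0, 0, 0, -1, -0.096, 0, 0.067, 0, 0, 0, -1]
}}

```text
clock: 12.6
eef_pos: [479.6, -140.6, 44.0]
tcp_rot: [-3.133, -0.958, 1.095]
contact_force: [0.3, 0.1, -1.6]
opening: 0.551
grasp_force: 47.1
```

Emit:
{"op": "send_rows", "data": {
  "targets": [-0.0008, 0, 0.0006, 0, 0, 0, -1, -0.0016, 0, 0.0011, 0, 0, 0, -1, -0.0024, 0, 0.0017, 0, 0, 0, -1, -0.0024, 0, 0.0017, 0, 0, 0, -1]
}}

```text
clock: 12.93
eef_pos: [479.6, -140.3, 41.7]
tcp_rot: [-3.133, -0.96, 1.094]
contact_force: [-2.0, -2.2, 6.3]
opening: 0.549
grasp_force: 47.8
```

Emit:
{"op": "send_rows", "data": {
  "targets": [-0.0004, 0, 0.0003, 0, 0, 0, -1, -0.0004, 0, 0.0003, 0, 0, 0, 0.3, -0.0004, 0, 0.0003, 0, 0, 0, 0.6, -0.0004, 0, 0.0003, 0, 0, 0, 1, -0.0004, 0, 0.0003, 0, 0, 0, 1, -0.0004, 0, 0.0003, 0, 0, 0, 1, 0, 0, -0.02, 0, 0, 0, 1, 0, 0, -0.05, 0, 0, 0, 1, 0, 0, -0.085, 0, 0, 0, 1, 0, 0, -0.12, 0, 0, 0, 1, 0, 0, -0.16, 0, 0, 0, 1, 0, 0, -0.16, 0, 0, 0, 1]
}}

```text
clock: 13.93
eef_pos: [420.5, -263.2, 135.7]
tcp_rot: [3.141, -0.954, 1.099]
contact_force: [1.2, -0.9, -0.3]
opening: 0.999
grasp_force: 0.0
```

```bash
python3 - <<'E'
from h import *
from rig import cams
import cv2,numpy as np
plan((430,-230,260,PI,0,2.67))
a=cv2.resize(cams.grab_frame("top")["color"][180:250,350:430],None,fx=5,fy=5)
b=cv2.resize(cams.grab_frame("scene")["color"][140:210,240:320],None,fx=5,fy=5)
cv2.imwrite("pics/p4.png",np.hstack([a,b]))
E
```

```text
t 13.9333 [ 420.5 -263.2  135.7] [ 3.141 -0.954  1.099] F [ 1.2 -0.9 -0.3] open 0.999 q [-1.05  0.62  1.85  0.77  1.39 -1.02]
[0.121, -0.0066, -0.0443] [0.745, -0.743, -1.44]
```

View pics/p4.png

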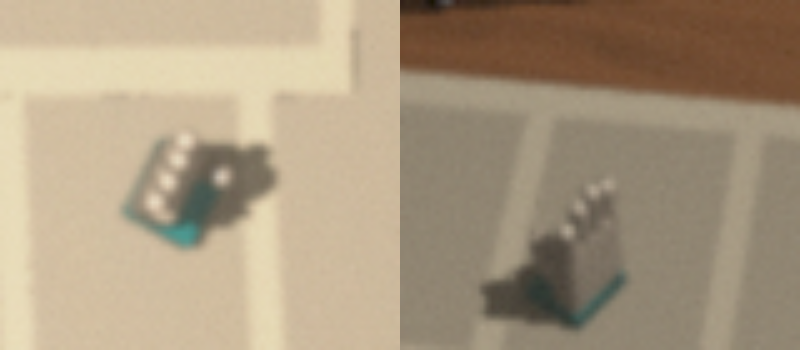

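Hand stands free and upright on the newspaper (foot corners (125,210), (190,247) in the top half; (577,328), (626,278) in the scene half).

```bash
python3 - <<'E'
from h import *
t=lambda u,v,m:("t",u/5+350-.4,v/5+180-.4-.7,m)
s=lambda u,v,m:("s",(u-400)/5+240-.4,v/5+140-.4-.7,m)
fit([t(125,210,[18,25,8]),t(190,247,[-26,25,8]),t(163,138,[18,-25,8]),t(172,172,[12,0,108]),s(577,328,[18,-25,0]),s(626,278,[18,25,0]),s(588,205,[12,0,108])],[475,-150,1.1])
print(fk([0]*6)[0])
E
```

```text
[ 477.107 -150.842    1.108] rms 0.95 [[-0.4, 0.9], [0.3, 0.7], [-0.1, -0.1], [1.0, -0.3], [0.5, 2.1], [0.7, 1.9], [-0.6, -0.6]]
[  52.    0. 1666.]
```

Emit:
{"op": "send_rows", "data": {
  "targets": [0.05, 0, -0.035, 0.04, -0.04, -0.08, 1, 0.08, -0.003, -0.044, 0.1, -0.1, -0.19, 1, 0.1, -0.006, -0.044, 0.15, -0.15, -0.29, 1, 0.121, -0.007, -0.044, 0.21, -0.21, -0.4, 1, 0.121, -0.007, -0.044, 0.26, -0.26, -0.5, 1, 0.121, -0.007, -0.044, 0.31, -0.31, -0.6, 1, 0.121, -0.007, -0.044, 0.36, -0.36, -0.7, 1, 0.121, -0.007, -0.044, 0.41, -0.41, -0.8, 1, 0.121, -0.007, -0.044, 0.46, -0.46, -0.9, 1, 0.121, -0.007, -0.044, 0.51, -0.51, -1.0, 1, 0.121, -0.007, -0.044, 0.57, -0.57, -1.1, 1, 0.121, -0.007, -0.044, 0.62, -0.62, -1.2, 1]
}}

```text
clock: 15.03
eef_pos: [430.3, -223.0, 255.8]
tcp_rot: [3.028, -0.15, 2.436]
contact_force: [-0.4, -0.6, -0.0]
opening: 1.0
grasp_force: 0.0
```

```bash
python3 - <<'E'
from h import *
plan((481,-140,240,PI,0,2.671),(481,-140,150,PI,0,2.671))
E
```

```text
t 15.0333 [ 430.3 -223.   255.8] [ 3.028 -0.15   2.436] F [-0.4 -0.6 -0. ] open 1.0 q [-0.57  0.18  1.82  0.14  1.28 -1.48]
[0.0126, 0.0934, 0.0287] [0.131, -0.136, -0.242]
[-0.0008, 0.0833, 0.1171] [0.131, -0.136, -0.242]
```

Emit:
{"op": "send_rows", "data": {
  "targets": [0.004, 0.031, 0.009, 0.06, -0.06, -0.12, 1, 0.009, 0.062, 0.019, 0.12, -0.12, -0.22, 1, 0.013, 0.093, 0.029, 0.131, -0.136, -0.242, 1, 0.013, 0.093, 0.029, 0.131, -0.136, -0.242, 1, 0.008, 0.09, 0.06, 0.131, -0.136, -0.242, 1, 0.003, 0.087, 0.09, 0.131, -0.136, -0.242, 1, -0.001, 0.083, 0.117, 0.131, -0.136, -0.242, 1, -0.001, 0.083, 0.117, 0.131, -0.136, -0.242, 1, -0.001, 0.083, 0.117, 0.131, -0.136, -0.242, 1]
}}

```text
clock: 15.78
eef_pos: [479.7, -140.8, 149.8]
tcp_rot: [3.141, -0.005, 2.664]
contact_force: [0.7, -0.3, 1.2]
opening: 1.0
grasp_force: 0.0
```

```bash
python3 - <<'E'
from h import *
plan((481.5,-139.6,85,PI,0,2.675))
E
```

```text
t 15.7833 [ 479.7 -140.8  149.8] [ 3.141 -0.005  2.664] F [ 0.7 -0.3  1.2] open 1.0 q [-0.29  0.26  1.97  0.    0.91 -1.38]
[-0.0013, 0.0019, 0.0648] [0.001, -0.005, -0.011]
```

Emit:
{"op": "send_rows", "data": {
  "targets": [0, 0, 0.025, 0, -0.002, -0.006, 1, 0, 0.001, 0.045, 0, -0.002, -0.006, 1, 0, 0.001, 0.06, 0, -0.002, -0.006, 0.6, 0, 0.001, 0.0645, 0, -0.002, -0.006, 0.2, 0, 0.001, 0.0645, 0, -0.002, -0.006, -0.1, 0, 0.001, 0.0645, 0, -0.002, -0.006, -0.3, 0, 0.001, 0.0645, 0, -0.002, -0.006, -0.45, 0, 0.001, 0.0645, 0, -0.002, -0.006, -0.55, 0, 0.001, 0.0645, 0, -0.002, -0.006, -0.65, 0, 0.001, 0.0645, 0, -0.002, -0.006, -0.75, 0, 0.001, 0.0645, 0, -0.002, -0.006, -1, 0, 0.001, 0.0645, 0, -0.002, -0.006, -1],
  "grip_force": 40
}}

```text
clock: 16.78
eef_pos: [482.7, -141.0, 87.7]
tcp_rot: [3.139, 0.003, 2.669]
contact_force: [1.1, 3.3, 7.3]
opening: 0.126
grasp_force: 39.1
```

Emit:
{"op": "send_rows", "data": {
  "targets": [0, 0, 0, 0, 0, 0, -1, 0, 0, 0, 0, 0, 0, -1, 0, 0, 0, 0, 0, 0, -1]
}}

```text
clock: 17.03
eef_pos: [482.7, -141.0, 87.7]
tcp_rot: [3.139, 0.003, 2.669]
contact_force: [-0.4, 2.1, 6.8]
opening: 0.124
grasp_force: 39.1
```

```bash
python3 - <<'E'
from h import *
th=-.022
# hand origin -> tool: TCP offset own (12,0)
from math import cos,sin
x=571+12*cos(th);y=215.5+12*sin(th)
plan((481,-140,245,PI,0,2.67),(x,y,245,PI,0,PI/2+th))
E
```

```text
t 17.0333 [ 482.7 -141.    87.7] [3.139e+00 3.000e-03 2.669e+00] F [-0.4  2.1  6.8] open 0.124 q [-0.29  0.36  2.01  0.    0.77 -1.39]
[0.0015, 0.0004, -0.1573] [0.002, 0.003, -0.001]
[0.0723, 0.3632, -0.1568] [0.004, 0.002, 1.12]
```

Emit:
{"op": "send_rows", "data": {
  "targets": [0, 0, -0.01, 0, 0, 0, -1, 0, 0, -0.04, 0, 0, 0, -1, 0, 0, -0.08, 0, 0, 0, -1, 0, 0, -0.12, 0, 0, 0, -1, 0, 0, -0.15, 0, 0, 0, -1, 0.005, 0.025, -0.157, 0, 0, 0.09, -1, 0.011, 0.055, -0.157, 0, 0, 0.18, -1, 0.017, 0.085, -0.157, 0, 0, 0.28, -1, 0.023, 0.115, -0.157, 0, 0, 0.38, -1, 0.029, 0.145, -0.157, 0, 0, 0.48, -1, 0.035, 0.175, -0.157, 0, 0, 0.58, -1, 0.041, 0.205, -0.157, 0, 0, 0.68, -1]
}}

```text
clock: 18.03
eef_pos: [538.0, 61.4, 244.6]
tcp_rot: [3.14, 0.001, 1.984]
contact_force: [0.1, -0.1, -2.5]
opening: 0.123
grasp_force: 39.6
```

```bash
python3 - <<'E'
from h import *
plan((583,215.2,245,PI,0,PI/2-.022))
E
```

```text
t 18.0333 [538.   61.4 244.6] [3.140e+00 1.000e-03 1.984e+00] F [ 0.1 -0.1 -2.5] open 0.123 q [ 0.11  0.21  1.8  -0.    1.13 -0.3 ]
[0.1227, 0.103, -0.0003] [0.002, 0.0, 0.436]
```

Emit:
{"op": "send_rows", "data": {
  "targets": [0.02, 0.017, 0, 0, 0, 0.08, -1, 0.04, 0.034, 0, 0, 0, 0.16, -1, 0.06, 0.051, 0, 0, 0, 0.24, -1, 0.08, 0.068, 0, 0, 0, 0.32, -1, 0.1, 0.085, 0, 0, 0, 0.4, -1, 0.115, 0.096, 0, 0, 0, 0.436, -1, 0.121, 0.101, 0, 0, 0, 0.436, -1, 0.121, 0.101, 0, 0, 0, 0.436, -1, 0.121, 0.101, 0, 0, 0, 0.436, -1]
}}

```text
clock: 18.78
eef_pos: [580.9, 211.2, 244.2]
tcp_rot: [3.14, 0.0, 1.555]
contact_force: [-0.9, -0.2, -1.9]
opening: 0.122
grasp_force: 39.6
```

```bash
python3 - <<'E'
from h import *
plan((583,215.2,245,PI,0,PI/2-.022))
from rig import cams
import cv2,numpy as np
a=cv2.resize(cams.grab_frame("top")["color"][140:220,180:310],None,fx=5,fy=5)[:, :400+250]
f=cams.grab_frame("scene")["color"]
b=cv2.resize(f[180:275,335:465],None,fx=5,fy=5)
M=np.zeros((600,800,3),np.uint8)
a=cv2.resize(a,None,fx=.6,fy=.6)
M[:a.shape[0],:a.shape[1]]=a
b=cv2.resize(b,(480,351));M[245:596,:480]=b
cv2.imwrite("pics/p5.png",M[:, :500])
E
```

```text
t 18.7833 [580.9 211.2 244.2] [3.14  0.    1.555] F [-0.9 -0.2 -1.9] open 0.122 q [ 0.35  0.33  1.64 -0.    1.17  0.36]
[0.004, 0.002, -0.0008] [0.002, 0.0, 0.006]
```

View pics/p5.png

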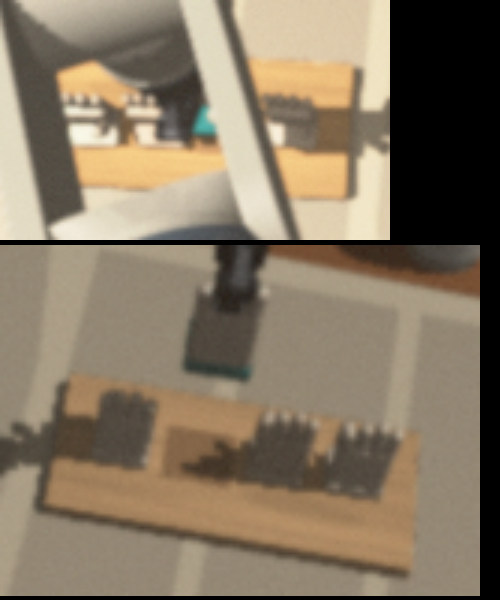

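The hand hangs upright over the empty gap; in the scene half its foot spans (185,370)–(248,378), the neighbours' inner foot corners are (150,470) and (247,483).

```bash
python3 - <<'E'
from h import *
c=lambda X,Y:(335+X*130/480-.4,180+(Y-245)*95/351-.4-.7)
def at(uv,z):
    f,cx,cy,o,a=C["s"];d=R.from_euler("xyz",a).apply([(uv[0]-cx)/f,(uv[1]-cy)/f,1]);return (np.array(o)+d*(z-o[2])/d[2]).round(1)
for n,p,z in[("sr",(150,470),18),("sl",(247,483),18),("patchL",(165,428),18),("patchL2",(163,475),18),("hand-y",(185,370),156.5),("hand+y",(248,378),156.5),("brd",(65,377),18),("brd2",(38,512),18),("brd3",(408,575),18)]:print(n,at(c(*p),z))
E
```

```text
sr [586.2 176.8  18. ]
sl [584.8 254.6  18. ]
patchL [544.1 184.6  18. ]
patchL2 [589.  187.5  18. ]
hand-y [582.7 189.  156.5]
hand+y [581.7 235.5 156.5]
brd [508.2  97.3  18. ]
brd2 [640.2  93.7  18. ]
brd3 [646.1 383.4  18. ]
```

Emit:
{"op": "send_rows", "data": {
  "targets": [0.003, 0.003, 0.01, 0, 0, 0, -1, 0.003, 0.003, 0.02, 0, 0, 0, -1, 0.003, 0.003, 0.035, 0, 0, 0, -1, 0.003, 0.003, 0.05, 0, 0, 0, -1, 0.003, 0.003, 0.065, 0, 0, 0, -1, 0.003, 0.003, 0.08, 0, 0, 0, -1, 0.003, 0.003, 0.095, 0, 0, 0, -1, 0.003, 0.003, 0.106, 0, 0, 0, -1, 0.003, 0.003, 0.112, 0, 0, 0, -1, 0.003, 0.003, 0.115, 0, 0, 0, -1, 0.003, 0.003, 0.115, 0, 0, 0, -1, 0.003, 0.003, 0.115, 0, 0, 0, -1]
}}

```text
clock: 19.88
eef_pos: [585.1, 214.7, 129.7]
tcp_rot: [3.138, -0.001, 1.553]
contact_force: [-0.1, 0.3, -2.2]
opening: 0.118
grasp_force: 39.5
```

```bash
python3 - <<'E'
from h import *
plan((585,215.5,112,PI,0,PI/2-.022))
E
```

```text
t 19.8833 [585.1 214.7 129.7] [ 3.138e+00 -1.000e-03  1.553e+00] F [-0.1  0.3 -2.2] open 0.118 q [ 0.35  0.46  1.72 -0.    0.96  0.37]
[0.0007, -0.0002, 0.0177] [0.003, -0.001, 0.005]
```

Emit:
{"op": "send_rows", "data": {
  "targets": [0.001, 0, 0.005, 0, 0, 0, -1, 0.001, 0, 0.01, 0, 0, 0, -1, 0.001, 0, 0.014, 0, 0, 0, -1, 0.001, 0, 0.017, 0, 0, 0, -1, 0.001, 0, 0.0185, 0, 0, 0, -1, 0.001, 0, 0.0195, 0, 0, 0, -1, 0.001, 0, 0.0205, 0, 0, 0, -1, 0.001, 0, 0.021, 0, 0, 0, -1, 0.001, 0, 0.021, 0, 0, 0, -1]
}}

```text
clock: 20.63
eef_pos: [584.8, 215.7, 108.3]
tcp_rot: [3.139, -0.0, 1.553]
contact_force: [0.0, 0.4, -2.3]
opening: 0.126
grasp_force: 39.6
```

Emit:
{"op": "send_rows", "data": {
  "targets": [0, 0, 0.0005, 0, 0, 0, -1, 0, 0, 0.001, 0, 0, 0, -1, 0, 0, 0.0015, 0, 0, 0, -1, 0, 0, 0.002, 0, 0, 0, -1, 0, 0, 0.002, 0, 0, 0, -1]
}}

```text
clock: 21.05
eef_pos: [584.8, 215.7, 106.2]
tcp_rot: [3.139, -0.0, 1.553]
contact_force: [-0.1, -0.6, -2.0]
opening: 0.123
grasp_force: 39.6
```

Emit:
{"op": "send_rows", "data": {
  "targets": [0, 0, 0.0004, 0, 0, 0, -1, 0, 0, 0.0008, 0, 0, 0, -1, 0, 0, 0.0012, 0, 0, 0, -1, 0, 0, 0.0012, 0, 0, 0, -1]
}}

```text
clock: 21.38
eef_pos: [585.4, 215.9, 105.7]
tcp_rot: [3.138, -0.001, 1.553]
contact_force: [1.1, 0.7, 4.0]
opening: 0.124
grasp_force: 40.2
```

Emit:
{"op": "send_rows", "data": {
  "targets": [0, 0, 0.0004, 0, 0, 0, -1, 0, 0, 0.0004, 0, 0, 0, -0.6, 0, 0, 0.0004, 0, 0, 0, -0.4, 0, 0, 0.0004, 0, 0, 0, 0, 0, 0, 0.0004, 0, 0, 0, 0.5, 0, 0, 0, 0, 0, 0, 0.5, 0, 0, -0.01, 0, 0, 0, 0.5, 0, 0, -0.03, 0, 0, 0, 0.5, 0, 0, -0.06, 0, 0, 0, 0.5, 0, 0, -0.1, 0, 0, 0, 0.5, 0, 0, -0.14, 0, 0, 0, 0.5, 0, 0, -0.15, 0, 0, 0, 0.5]
}}

```text
clock: 22.38
eef_pos: [587.1, 216.6, 262.8]
tcp_rot: [3.13, -0.004, 1.554]
contact_force: [1.1, -0.0, 0.8]
opening: 0.75
grasp_force: 0.0
```

Emit:
{"op": "send_rows", "data": {
  "targets": [-0.04, -0.01, 0, 0, 0, 0, 0.5, -0.08, -0.03, 0, 0, 0, 0, 0.5, -0.12, -0.06, 0, 0, 0, 0, 0.5, -0.16, -0.09, 0, 0, 0, 0, 0.5, -0.2, -0.12, 0, 0, 0, 0, 0.5, -0.24, -0.15, 0, 0, 0, 0, 0.5, -0.28, -0.18, 0, 0, 0, 0, 0.5, -0.32, -0.2, 0, 0, 0, 0, 0.5, -0.35, -0.2, 0, 0, 0, 0, 0.5, -0.36, -0.2, 0, 0, 0, 0, 0.5, -0.36, -0.2, 0, 0, 0, 0, 0.5]
}}

```text
clock: 23.3
eef_pos: [376.1, -146.4, 255.4]
tcp_rot: [3.138, 0.003, 1.548]
contact_force: [-0.1, 0.5, -0.2]
opening: 0.755
grasp_force: 0.0
```

```bash
python3 - <<'E'
from rig import cams
import cv2,numpy as np
M=np.zeros((600,550,3),np.uint8)
def put(im,u,v,w,h,X,Y):
    M[Y:Y+h*5,X:X+w*5]=cv2.resize(im[v:v+h,u:u+w],None,fx=5,fy=5,interpolation=cv2.INTER_CUBIC)
put(cams.grab_frame("top")["color"],191,152,110,59,0,0);put(cams.grab_frame("scene")["color"],342,208,110,60,0,300)
cv2.imwrite("pics/p6.png",M)
E
```

```text
(no output)
```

View pics/p6.png

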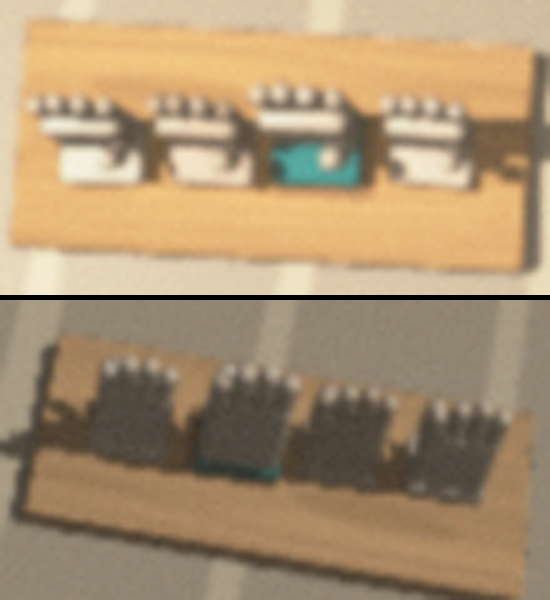

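The hand stands in the gap between its neighbours, foot at x 272–362 in the top half with the neighbours' inner edges at 253 and 390. Its palm faces the front, and the row looks undisturbed.

```bash
python3 -c "
from rig import r
print(r.sign_off())"
```

```text
the job is handed in; nothing more can be done
None
```

The tall hand stands upright and about centred in the gap, palm to the board's front edge. Before that it stood free on the table and was re-gripped from above, and the kiln post now stands in the tray; I handed the job in at about 23 s, and sign-off returned no verdict.

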